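# Set the contact grill to medium and hold its lid open for loading

## Robot

A 7-joint arm with a two-finger parallel gripper is mounted at the origin on the work surface. World frame = base frame: x ahead of the robot, y to its left, z up, the work surface at z = 0. Lengths are in m, angles in rad, forces in N, time in s.
With the tool pointing down it reaches from about 0.425 to 0.875 m from the base axis. Payload 8.4 kg.
Tool frame: the origin (TCP) lies at the centre of the arm's flange, where the gripper is bolted on; the fingertips stand 182 mm ahead of it and the grasp point (between the pads) lies 164 mm ahead of it; z points along the fingers, y is the line along which they close (so a half turn about z gives the same grasp; the last joint's range is limited). The gripper opens to 87 mm and grips with 3 to 60 N. Pads are 19 mm wide; open, the fingers measure 117 mm over their backs; the gripper's body (75 mm by 190 mm) begins 51 mm behind the grasp point.
Start: joints at [-1.424, 0.333, 0.04, 1.465, -0.013, 1.343, -0.059], TCP at [0.158, 0.63, 0.405] pointing down, gripper open.
Joint ranges: [-2.58, 2.58], [-0.38, 2.09], [-1.3, 1.39], [0.25, 2.4], [-1.5, 4.64], [0.08, 2.09], [-2.65, 2.65]. Speed limits (rad/s): [2.22, 2.22, 2.79, 2.79, 3.14, 3.14, 3.14].

## Interface

Orientations are given as a rotation vector (axis times angle).
In Python, from workcell import arm, capture, calibration, finish_job gives the robot as it stands.
- The arm moves only by the tool send_rows, never from a script. Its argument "moves" is text: rows parted by semicolons, each of 4 numbers parted by spaces: the shift along the tool's x, y, z in units of 0.025 m (1.0 is 0.025 m), then the turn about the tool's z in units of 5 degrees (1.0 is 5 degrees). In form: x y z turn; .... A call has 1 to 10 rows; each row shifts and turns the commanded pose from where the row before left it, along the tool's axes as they then stand; what a row does not reach is not made up. A row lasts 1/12 s, in which the tool goes at most 41.7 mm and 7.16 degrees, less where a joint would pass 70% of its speed; a pose out of reach is approached as far as the arm can. A call with a number of a shift or a turn outside -1 to 1 is refused whole. A call with a gripper value outside its range is refused whole. "grip" is the closure, from 0 (fully open) to 1 (shut), set as the call begins (left out, the last holds). The fingers move at their own pace and stop on an object; "newtons" is the grip in N (left out, the last holds). Time passes only in rows, so rows that do not move let the fingers close. It gives the time, the measured TCP pose, the force, the opening and the grip force at its end, in the units of the state.
- arm.get_obs(): the state, without advancing time (a new reading comes with each control period).
- capture(name): name is "side" or "top" or "wrist"; returns (picture, depth): 400x640x3 uint8, red, green, blue; 400x640 float32, m along the optical axis (not along the pixel's ray), 0 where there is no reading.
- calibration(name): a dict with "K" (3x3 intrinsics, pixels), "rvec" (rotation vector, rad) and "tvec" (3), from world to camera coordinates, as OpenCV has them. Camera axes: x right, y down, z forward; pixel columns grow to the right and rows downward; lengths in m; the calibration is good to about 2 mm. A picture is of the moment at which its call begins: read the wrist's pose just before it. calibration takes no time and is no camera call; for the wrist camera it gives the pose at the moment of the call.
- finish_job(): hands the job in; it is judged then, once.
The state is a dict: "time": time; "q": joint angles; "qd": joint speeds; "joint_efforts": joint torques, N m; "tcp_pos": TCP position; "orientation": TCP orientation; "wrist_force": force on the tool from outside, world axes, zero at the start; "moment": the same for the moment, N m; "width": opening from 0.0 (shut) to 1.0 (fully open); "finger_force": force on a finger pad.
Only numpy, scipy, OpenCV 4.12 (cv2) and the standard library are available. Lean on these libraries where they do the work, as an engineer would, in place of code of your own. Each camera call takes 0.05 s, during which the arm holds its last target. There are 200 camera calls.

## Task

I'm about to lay the rolls on the contact grill with both hands: push its red heat slider up to the medium mark (the middle one of the three white ticks) while the lid is still shut, then lift the lid by its handle bar to 60 degrees open and keep holding it there; the lid falls shut by itself, so finish while still holding the bar, with the lid still. Do not drop the lid or throw it back past 80 degrees, and leave the pepper mill, the canister and the mug standing where they are.

Things in the scene. Friction and masses are not known exactly. Their poses are not given: they have to be found in the camera images.
- grill: Contact grill, fixed. Origin on the worktop under the middle of its plates; x from the front (handle side) to the hinge at the back, y left, z up. In this frame (x, y, z mm): cream housing x -120 to 120, y -135 to 135, top z 56; black console at its right, y -220 to -135, top z 62; shut lid x -102 to 103, y -130 to 130, top z 97; drip tray 24 high before it, x -180 to -118, y -100 to 100.
- grill_hinge (a point): Middle of the lid's hinge axis, fixed, at (120, 0, 74) mm from the grill's origin in the grill's frame; the axis runs along the grill's y.
- lid (a joint): Opening angle of the steel lid, rad: 0 shut (level; starts so), 1.047 is 60 degrees, stop at 1.75. Hinged at the back, it swings up and away from the robot and falls shut by its weight (0.55 to 0.87 kg with the handle; 2 to 5 N upward at the handle holds it). No latch.
- handle_bar (a point): Black U handle on the lid's front edge. Round bar, 18 mm thick, 150 mm long, along the grill's y; this point is its middle, (-160, 0, 80) mm from the grill's origin when shut, 49 mm clear of the lid's front. Arms at its ends, y -75 and 75. The bar can turn between the fingers as the lid swings. At angle a it is 280 cos a - 6 sin a mm before the hinge axis and 280 sin a + 6 cos a mm above it.
- heat (a joint): Heat slider's position along its slot, m: 0 at the front end (low), 0.045 at the medium mark, 0.090 at the back end (high); grows along the grill's +x. Starts between 0 and 0.025. Stays where it is left; friction about 1.5 N.
- heat_cap (a point): Centre of the red slider cap: 16 mm long along the slot, 26 wide, 22 high, a white line across its top. It stands on the flat console top (z 62), its centre at z 74, its top at z 85. At joint value s its centre is at (-90 + 1000 s, -178, 74) mm from the grill's origin, in the grill's frame.
- medium_mark (a point): Point on the slot's centre line level with the medium tick, on the console's top, at (-45, -178, 62) mm from the grill's origin in the grill's frame; the slider is at medium when the cap's centre is above it. White ticks for low, medium and high stand 45 mm apart on the right of the slot.
- mill: Wooden pepper mill, 58 mm in diameter, 183 mm tall, loose, beside the grill; origin under its centre. Leave it alone.
- canister: Dark blue tin with a steel lid, 98 mm in diameter, 139 mm tall, loose; origin under its centre. Leave it alone.
- mug: White mug, 82 mm in diameter, 92 mm tall, handle at its +y side, loose; origin under its centre. Leave it alone.

How it is judged:
On the way:
1. the heat slider is at the medium mark with the lid still shut (value of joint heat between 0.039 and 0.051 m and value of joint lid below 0.06 rad), for 0.2 s.
At the end, for the whole second after the job is handed in: The fingers still hold the lid by its handle bar (the part called lid_c0; more than 1 N), the lid is still and 60 degrees open within 8 degrees, propped by nothing else; the heat slider is within 6 mm of the medium mark; mill, canister and mug stand upright within 30 mm of where they were (value of joint lid between 0.907 and 1.187 rad and velocity of joint lid between -0.08 and 0.08 rad/s and contact force between the fingers and lid_c0 above 1 N and contact force between lid and mill below 0.3 N and contact force between lid and canister below 0.3 N and contact force between lid and mug below 0.3 N and value of joint heat between 0.039 and 0.051 m and distance of each of mill, canister, mug from where it was at the start of the episode below 0.03 m and angle between each of mill, canister, mug's own z axis and vertical below 0.2 rad); the arm keeps its last pose, push and grip.
It fails at once if the lid is thrown back past 80 degrees (value of joint lid above 1.396 rad).
It fails at once if the lid is dropped (falls faster than 3 rad/s) (velocity of joint lid below -3 rad/s).
It fails at once if the mill, canister or mug is pushed away or knocked over (distance of any of mill, canister, mug from where it was at the start of the episode above 0.03 m or angle between any of mill, canister, mug's own z axis and vertical above 0.35 rad).
It also fails if it takes over 51 s, if anything falls off the work surface, if the arm or the gripper's body presses on something with over 40 N, if the wrist force passes 120 N, or if a joint passes its speed limit or range.

## Working session

There is one attempt and no reset: what is moved stays moved. The work goes in short steps, Python scripts to look and compute and a tool call to move; the robot and the scene stay as the last step left them, time stands still between calls to the robot, and variables do not carry over. Pictures are saved under pics/ and viewed, at most 10 in all, crops included, and the job is handed in when it is done.

Besides the shell and the picture viewer there is one more tool, called after "Emit:" as name(argument=value, ...) on one line, values as JSON. send_rows: Moves the arm, as the interface text tells. Shifts and turns lie within -1 to 1; 1 stands for 0.025 m of shift or 5 degrees of turn. Its arguments: {"type":"object","properties":{"moves":{"type":"string"},"grip":{"type":"number"},"newtons":{"type":"number"}},"required":["moves"]}

```bash
ls; mkdir -p pics; cat > h.py <<'E'
import numpy as np, cv2
from scipy.spatial.transform import Rotation as R
from workcell import arm, capture, calibration, finish_job
def cap(name, fn=None):
    c=calibration(name); p,d=capture(name)
    if fn: cv2.imwrite('pics/'+fn, cv2.cvtColor(p,cv2.COLOR_RGB2BGR))
    return p,d,c
def world(d,c):
    K=np.array(c['K']);Rm=R.from_rotvec(np.ravel(c['rvec'])).as_matrix();t=np.ravel(c['tvec'])
    v,u=np.mgrid[:d.shape[0],:d.shape[1]]
    P=np.stack([(u-K[0,2])/K[0,0]*d,(v-K[1,2])/K[1,1]*d,d],-1)
    W=(P-t)@Rm
    W[d<=0]=np.nan
    return W
E
python3 - <<'E'
from h import *
o=arm.get_obs();print({k:np.round(v,3) for k,v in o.items()})
print(R.from_rotvec(o['orientation']).as_matrix().round(3))
p,d,c=cap('top','top1.png'); np.savez('top1.npz',p=p,d=d,W=world(d,c))
p,d,c=cap('side','side1.png'); np.savez('side1.npz',p=p,d=d,W=world(d,c))
E
```

```text
pics
{'time': np.float64(0.0), 'q': array([-1.424,  0.334,  0.04 ,  1.466, -0.013,  1.343, -0.059]), 'qd': array([ 0.002,  0.   , -0.   , -0.   ,  0.001, -0.001,  0.002]), 'joint_efforts': array([-0.0000e+00, -6.5636e+01,  1.3350e+00, -4.0380e+01, -6.0000e-02,
        4.5000e-02,  0.0000e+00]), 'tcp_pos': array([0.158, 0.63 , 0.404]), 'orientation': array([-3.850e-01, -3.118e+00,  3.000e-03]), 'wrist_force': array([ 0.398, -0.523, -0.224]), 'moment': array([-0.006,  0.026, -0.001]), 'finger_force': np.float64(0.0), 'width': np.float64(0.997)}
[[-0.97   0.243 -0.   ]
 [ 0.243  0.97  -0.002]
 [-0.    -0.002 -1.   ]]
```

View pics/top1.png

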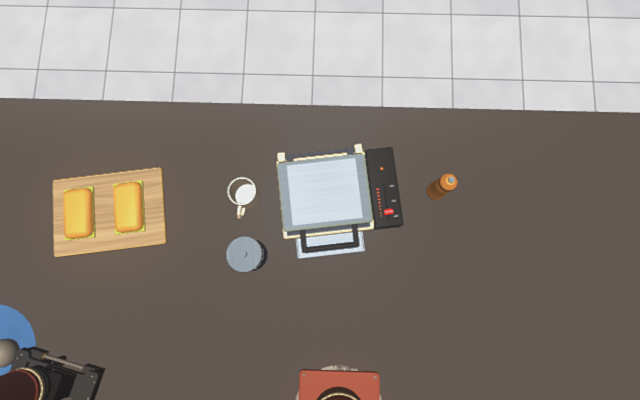

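View pics/side1.png

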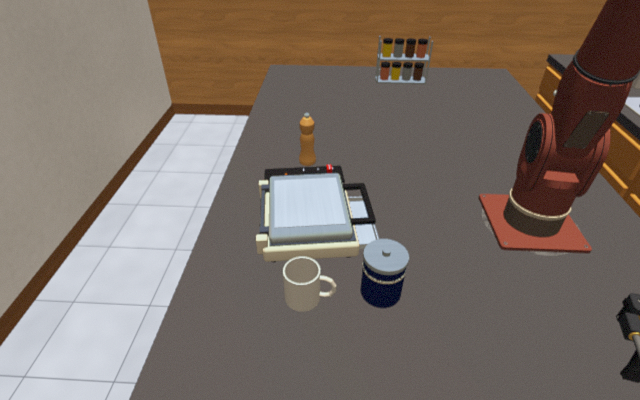

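The top view shows the grill lid centred near (325,190), the bar near (330,248), the red cap at (389,212), the canister at (245,254), the mug at (242,192) and the mill at (440,188). The side view agrees, with the lid shut.

```bash
python3 - <<'E'
from h import *
f=np.load('top1.npz');p=f['p'].astype(int);W=f['W'];d=f['d']
v,u=np.mgrid[:400,:640]
def box(a,b,c,e): return (u>=a)&(u<=b)&(v>=c)&(v<=e)
def rep(n,m):
    P=W[m&np.isfinite(W[...,2])];r=cv2.minAreaRect((P[:,:2]*1000).astype(np.float32));print(n,len(P),P.mean(0).round(4),'z',np.percentile(P[:,2],[5,50,95]).round(3),'rect',np.round(r[0]),np.round(r[1]),round(r[2],2))
    return P
dark=p.sum(-1)<120
red=(p[...,0]>150)&(p[...,1]<70)&(p[...,2]<70)
rep('cap',red&box(382,396,206,217)&(W[...,2]>.075))
rep('lid',box(265,385,140,245)&(W[...,2]>.088)&(W[...,2]<.105)&(p.sum(-1)>200))
rep('console',box(362,408,140,235)&(abs(W[...,2]-.062)<.006)&~red&dark)
rep('bar',box(295,365,238,256)&(W[...,2]>.07)&dark)
rep('cream/all',box(265,410,140,265)&(W[...,2]>.045))
for n,b in dict(mill=(425,460,170,202),can=(224,268,234,276),mug=(225,262,174,222)).items():
    m=box(*b)&(W[...,2]>.03); z=np.nanmax(W[...,2][m]); rep(n,m&(W[...,2]>z-.012))
E
```

```text
cap 18 [ 0.5753 -0.1298  0.0841] z [0.076 0.085 0.088] rect [ 575. -130.] [15. 24.] 5.32
lid 6246 [0.6237 0.056  0.0971] z [0.092 0.097 0.101] rect [610.  35.] [286. 297.] 7.6<stdin>:6: RuntimeWarning: Mean of empty slice.
  ret = um.true_divide(
Traceback (most recent call last):
IndexError: index -1 is out of bounds for axis 0 with size 0
```

```bash
cat > fit.py <<'E'
from h import *
from scipy.optimize import minimize
f=np.load('top1.npz');p=f['p'].astype(int);W=f['W']
v,u=np.mgrid[:400,:640]
def box(a,b,c,e): return (u>=a)&(u<=b)&(v>=c)&(v<=e)
P=W[box(268,412,135,265)];P=P[np.isfinite(P[:,2])]
def hm(x,y):
    h=np.zeros_like(x)
    def r(x0,x1,y0,y1,z): 
        m=(x>x0)&(x<x1)&(y>y0)&(y<y1);h[m]=np.maximum(h[m],z)
    r(-180,-118,-100,100,24);r(-120,120,-135,135,56);r(-120,120,-220,-135,62);r(-102,103,-130,130,97)
    r(-169,-151,-75,75,89)
    return h
def loc(q,P):
    c,s=np.cos(q[2]),np.sin(q[2]);dx,dy=1000*P[:,0]-q[0],1000*P[:,1]-q[1]
    return c*dx+s*dy,-s*dx+c*dy
cost=lambda q:np.minimum(abs(hm(*loc(q,P))-1000*P[:,2]),25).mean()
best=min((minimize(cost,[635+a,50+b,.1+t],method='Nelder-Mead',options=dict(initial_simplex=np.array([[635+a,50+b,.1+t],[650+a,50+b,.1+t],[635+a,65+b,.1+t],[635+a,50+b,.2+t]]))) for a in(-10,10) for b in(-10,10) for t in (-.05,.05)),key=lambda r:r.fun)
print(best.x.round(3),best.fun)
q=best.x
def toW(x,y): c,s=np.cos(q[2]),np.sin(q[2]); return np.round([q[0]+c*x-s*y,q[1]+s*x+c*y],1)
print('bar',toW(-160,0),'med',toW(-45,-178),'slot front',toW(-90,-178))
red=(p[...,0]>150)&(p[...,1]<70)&(p[...,2]<70)&box(382,396,206,217)&(W[...,2]>.08)
x,y=loc(q,W[red]);print('cap loc',x.min(),x.max(),y.min(),y.max(),x.mean(),y.mean())
x,y=loc(q,P);m=(P[:,2]>.07)&(x<-115);print('bar loc x',np.percentile(x[m],[5,50,95]),np.percentile(y[m],[2,98]),'z',P[m,2].max())
for n,b in dict(mill=(425,460,170,202),can=(224,268,234,276),mug=(225,262,174,222)).items():
    m=box(*b)&(W[...,2]>.03); z=np.nanmax(W[...,2][m]); m&=W[...,2]>z-.012
    print(n,W[m].mean(0).round(3),np.ptp(W[m],axis=0).round(3),np.round(np.ravel(loc(q,W[m].mean(0)[None]))))
E
python3 fit.py
```

```text
[6.27716e+02 5.63000e+01 1.39000e-01] 3.835728863398721
bar [469.3  34.1] med [ 607.8 -126.2] slot front [ 563.2 -132.5]
cap loc -84.69871248326024 -70.09294063047884 -189.3685783289123 -166.56813093283517 -78.02274220352885 -178.51608634331546
bar loc x [-167.92655759 -156.92385554 -121.36666563] [-80.96205474  81.02440811] z 0.09543303088421123
mill [ 0.653 -0.285  0.18 ] [0.016 0.014 0.012] [ -22. -341.]
can [0.44  0.273 0.138] [0.072 0.056 0.012] [-155.  241.]
mug [0.622 0.296 0.092] [0.08  0.08  0.012] [ 28. 238.]
```

Emit:
send_rows(moves="0 0 0 1; 0 0.5 0 1; 0 0.5 0 1; 0 0.5 0 1; 0 0.5 0 1; 0 0.5 0 1; 0 0.5 0 1; 0 0.5 0 1; 0 0 0 1; 0 0 0 1", grip=0.42, newtons=10)

```text
time: 0.93
tcp_pos: [0.2072, 0.702, 0.4036]
orientation: [1.673, 2.658, -0.002]
wrist_force: [0.8, 0.3, -1.1]
width: 0.581
finger_force: 0.0
```

Emit:
send_rows(moves="0 0 0 1; 0 0 0 1; 0 0 0 1; 0 0 0 0.6; 0 0 0 0; 0 0 0 0")

```text
time: 1.43
tcp_pos: [0.2063, 0.7018, 0.4042]
orientation: [2.06, 2.371, -0.001]
wrist_force: [-0.3, 0.2, -0.4]
width: 0.58
finger_force: 0.0
```

```bash
cat > st.py <<'E'
from h import *
import sys
q=np.array([.6277,.0563,.139])
def st():
    o=arm.get_obs();M=R.from_rotvec(o['orientation']).as_matrix();t=np.array(o['tcp_pos'])
    g=t+.164*M[:,2]; c,s=np.cos(q[2]),np.sin(q[2]); d=g[:2]-q[:2]
    print('t',round(float(o['time']),2),'tcp',t.round(4),'yaw_y_err_deg',round(float(np.degrees(np.arctan2(M[1,1],M[0,1])-q[2])),2),'zdir',M[:,2].round(3),'F',np.round(o['wrist_force'],1),'w',round(float(o['width']),3),'ff',round(float(o['finger_force']),1),'q',np.round(o['q'],2))
    gl=np.array([c*d[0]+s*d[1],-s*d[0]+c*d[1],g[2]])*1000
    print('grasp local mm',gl.round(1))
    return gl
if __name__=='__main__':
    gl=st()
    if len(sys.argv)>3:
        T=np.array(list(map(float,sys.argv[1:4]))); D=(T-gl)/25
        print('units tool x,y,z:',D[1].round(2),D[0].round(2),-D[2].round(2))
E
python3 st.py -78 -178 150
```

```text
t 1.43 tcp [0.2063 0.7018 0.4042] yaw_y_err_deg 0.06 zdir [-0.    -0.001 -1.   ] F [-0.3  0.2 -0.4] w 0.58 ff 0.0 q [-1.51  0.51  0.25  1.24 -0.12  1.41 -1.13]
grasp local mm [-327.9  697.5  240.2]
units tool x,y,z: -35.02 10.0 3.61
```

Emit:
send_rows(moves="-1 0.5 0 0; -1 0.5 0 0; -1 0.5 0 0; -1 0.5 0 0; -1 0.5 0 0; -1 0.5 0 0; -1 0.5 0 0; -1 0.5 0 0; -1 0.5 0 0; -1 0.5 0 0")

```text
time: 2.27
tcp_pos: [0.3653, 0.4701, 0.4048]
orientation: [-2.06, -2.372, -0.0]
wrist_force: [0.1, -0.3, -0.4]
width: 0.574
finger_force: 0.0
```

Emit:
send_rows(moves="-1 0.5 0 0; -1 0.5 0 0; -1 0.5 0 0; -1 0.5 0 0; -1 0.5 0 0; -1 0.5 0 0; -1 0.5 0 0; -1 0.5 0 0; -1 0.5 0 0; -1 0.5 0 0")

```text
time: 3.1
tcp_pos: [0.5235, 0.2397, 0.4049]
orientation: [-2.06, -2.372, -0.0]
wrist_force: [-0.2, -0.4, -0.4]
width: 0.58
finger_force: 0.0
```

Emit:
send_rows(moves="-1 0 0 0; -1 0 0 0; -1 0 0 0; -1 0 0 0; -1 0 0 0; -1 0 0 0; -1 0 0 0; -1 0 0 0; -1 0 0 0; -1 0 0 0")

```text
time: 3.93
tcp_pos: [0.5573, -0.0079, 0.4049]
orientation: [-2.06, -2.372, -0.0]
wrist_force: [0.5, -0.6, 0.8]
width: 0.582
finger_force: 0.0
```

Emit:
send_rows(moves="-1 0 0 0; -1 0 0 0; -1 0 0 0; -1 0 0.5 0; -1 0 0.8 0; 0 0 0.8 0; 0 0 0.5 0; 0 0 0 0; 0 0 0 0")

```text
time: 4.68
tcp_pos: [0.5746, -0.1294, 0.3396]
orientation: [-2.059, -2.371, 0.001]
wrist_force: [1.0, 1.4, -0.2]
width: 0.582
finger_force: 0.0
```

```bash
python3 st.py -78 -178 84; python3 - <<'E'
from h import *
p,d,c=cap('wrist','wrist1.png'); np.savez('wrist1.npz',p=p,d=d,W=world(d,c))
E
```

```text
t 4.68 tcp [ 0.5746 -0.1294  0.3396] yaw_y_err_deg 0.08 zdir [-0.001  0.    -1.   ] F [ 1.   1.4 -0.2] w 0.582 ff 0.0 q [-0.47  0.31  0.75  1.73 -0.22  1.19  0.48]
grasp local mm [ -78.5 -176.4  175.6]
units tool x,y,z: -0.06 0.02 3.66
```

View pics/wrist1.png

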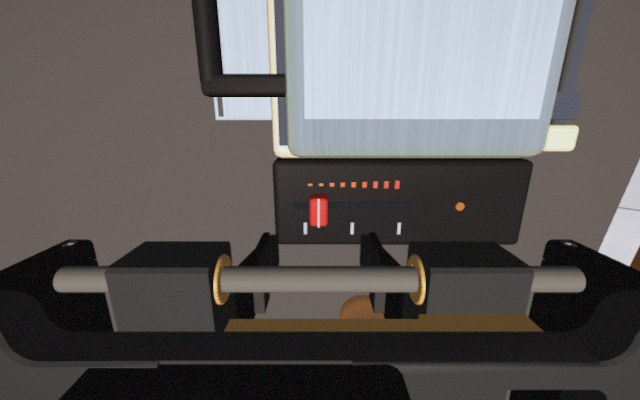

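The wrist view shows the cap at (318,211) between the fingertips at columns 270 and 365, with ticks at columns 305, 352 and 399. I'll refine the grill pose from this view.

```bash
python3 - <<'E'
from h import *
f=np.load('wrist1.npz');p=f['p'].astype(int);W=f['W']
q=np.array([.6277,.0563,.139]);c,s=np.cos(q[2]),np.sin(q[2])
L=np.stack([c*(W[...,0]-q[0])+s*(W[...,1]-q[1]),-s*(W[...,0]-q[0])+c*(W[...,1]-q[1]),W[...,2]],-1)*1000
v,u=np.mgrid[:400,:640]
red=(p[...,0]>150)&(p[...,1]<70)&(p[...,2]<70)&(abs(u-318)<14)&(abs(v-211)<20)&(L[...,2]>80)
P=L[red];print('cap',np.nanmin(P,0).round(1),np.nanmax(P,0).round(1),np.nanmean(P,0).round(1))
for cu in(305,352,399):
    m=(abs(u-cu)<5)&(abs(v-228)<9)&(p.min(-1)>150);print('tick',L[m].mean(0).round(1),m.sum())
m=(abs(v-86)<14)&(u>225)&(u<262)&(p.sum(-1)<120);print('arm',np.nanmedian(L[m],0))
m=(v>10)&(v<65)&(u>190)&(u<222)&(p.sum(-1)<150)&(L[...,2]>75);print('bar',np.nanpercentile(L[m],[2,50,98],axis=0).round(1))
E
```

```text
cap [ -87.1 -187.9   81.1] [ -72.2 -163.2   85.9] [ -79.2 -175.3   84.2]
tick [ -92.7 -198.8   63.1] 33
tick [ -47.7 -199.1   62.9] 38
tick [  -2.7 -198.6   62.9] 37
arm [-137.21647002  -80.11984256   86.52846251]
bar [[-170.   -58.8   82. ]
 [-159.   -41.    87.4]
 [-154.2  -25.2   89.7]]
```

Emit:
send_rows(moves="0 0 0.5 0; 0 -0.04 0.7 0; 0 0 0.7 0; 0 0 0.7 0; 0 0 0.6 0; 0 0 0.3 0; 0 0 0 0")

```text
time: 5.32
tcp_pos: [0.5733, -0.1298, 0.251]
orientation: [-2.06, -2.37, 0.002]
wrist_force: [-1.2, 1.0, 0.8]
width: 0.579
finger_force: 0.0
```

Emit:
send_rows(moves="0 0 0 0; 0 0 0 0; 0 0 0 0; 0 0 0 0; 0 0 0 0; 0 0 0 0; 0 0 0 0; 0 0 0 0", grip=1, newtons=6)

```text
time: 5.98
tcp_pos: [0.5737, -0.1306, 0.2526]
orientation: [2.063, 2.369, 0.0]
wrist_force: [-1.3, 0.3, 4.2]
width: 0.183
finger_force: 6.0
```

```bash
python3 st.py -46.2 -176 88
```

```text
t 5.98 tcp [ 0.5737 -0.1306  0.2526] yaw_y_err_deg -0.04 zdir [ 0.  0. -1.] F [-1.3  0.3  4.2] w 0.183 ff 6.0 q [-0.43  0.4   0.71  1.82 -0.3   1.03  0.54]
grasp local mm [ -79.3 -177.6   88.6]
units tool x,y,z: 0.06 1.32 0.02
```

Emit:
send_rows(moves="0 0.25 0 0; 0 0.35 0 0; 0 0.35 0 0; 0 0.25 0 0; 0 0.1 0 0; 0 0 0 0; 0 0 0 0; 0 0 0 0; 0 0 0 0")

```text
time: 6.73
tcp_pos: [0.6062, -0.126, 0.2525]
orientation: [2.062, 2.369, 0.001]
wrist_force: [2.0, 0.7, 4.9]
width: 0.186
finger_force: 6.0
```

```bash
python3 st.py -46.2 -176 88
```

```text
t 6.73 tcp [ 0.6062 -0.126   0.2525] yaw_y_err_deg -0.04 zdir [ 0.001 -0.    -1.   ] F [2.  0.7 4.9] w 0.186 ff 6.0 q [-0.41  0.46  0.69  1.74 -0.34  1.06  0.54]
grasp local mm [ -46.4 -177.6   88.5]
units tool x,y,z: 0.06 0.01 0.02
```

Cap moved by 33 mm. Next I release it, rise and look.

Emit:
send_rows(moves="0 0 0 0; 0 0 0 0; 0 0 0 0; 0 0 0 0; 0 0 0 0; 0 0 0 0", grip=0.42)

```text
time: 7.23
tcp_pos: [0.6056, -0.1261, 0.2521]
orientation: [-2.063, -2.369, 0.0]
wrist_force: [0.2, 0.1, -1.2]
width: 0.537
finger_force: 0.0
```

Emit:
send_rows(moves="0 0 -0.5 0; 0 0 -0.8 0; 0 0 -0.8 0; 0 0 -0.8 0; 0 0 -0.5 0; 0 0 0 0; 0 0 0 0")

```text
time: 7.82
tcp_pos: [0.6059, -0.1261, 0.338]
orientation: [2.062, 2.369, 0.002]
wrist_force: [1.0, -0.0, -0.5]
width: 0.578
finger_force: 0.0
```

```bash
python3 st.py -161 0 160; python3 - <<'E'
from h import *
p,d,c=cap('wrist','wrist2.png'); W=world(d,c);p=p.astype(int)
q=np.array([.6277,.0563,.139]);c,s=np.cos(q[2]),np.sin(q[2])
L=np.stack([c*(W[...,0]-q[0])+s*(W[...,1]-q[1]),-s*(W[...,0]-q[0])+c*(W[...,1]-q[1]),W[...,2]],-1)*1000
red=(p[...,0]>150)&(p[...,1]<70)&(p[...,2]<70)&(L[...,2]>80)&(abs(L[...,1]+177)<25)
P=L[red];print('cap',P.min(0).round(1),P.max(0).round(1))
t=(p.min(-1)>150)&(abs(L[...,1]+199)<8)&(abs(L[...,2]-62)<5)
for x in(-92,-47,-3): print('tick',L[t&(abs(L[...,0]-x)<10)].mean(0).round(1))
E
```

```text
t 7.82 tcp [ 0.6059 -0.1261  0.338 ] yaw_y_err_deg -0.04 zdir [ 0.001  0.    -1.   ] F [ 1.  -0.  -0.5] w 0.578 ff 0.0 q [-0.45  0.38  0.74  1.66 -0.27  1.21  0.49]
grasp local mm [ -46.7 -177.6  174. ]
units tool x,y,z: 7.11 -4.57 0.56
cap [ -54.2 -187.8   81.9] [ -39.3 -163.3   86.3]
tick [ -92.8 -199.    63. ]
tick [ -47.8 -200.8   63.2]
tick [  -2.8 -198.5   63.1]
```

View pics/wrist2.png

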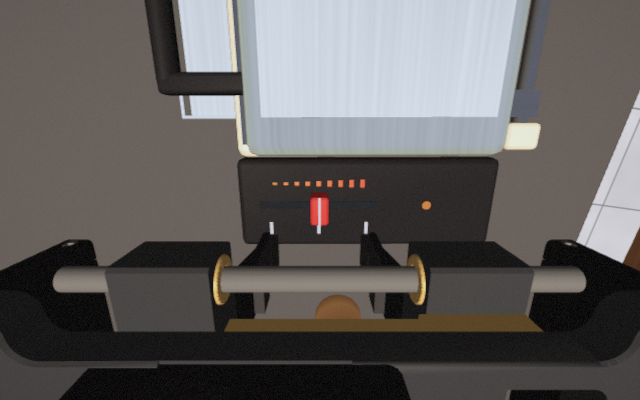

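The cap's line at (319,211) is in line with the middle tick at (319,228), about 1 mm off. Now I go to the handle bar.

Emit:
send_rows(moves="0.4 -0.3 0 0; 0.8 -0.5 0 0; 0.9 -0.6 0 0; 0.9 -0.6 0 0; 0.9 -0.6 0 0; 0.9 -0.6 0 0; 0.9 -0.6 0 0; 0.9 -0.5 0 0; 0.5 -0.25 0 0; 0 0 0 0")

```text
time: 8.7
tcp_pos: [0.4668, 0.0368, 0.3362]
orientation: [-2.056, -2.372, 0.002]
wrist_force: [0.9, 1.0, -0.3]
width: 0.581
finger_force: 0.0
```

Emit:
send_rows(moves="0 0 0 0; 0 0 0 0; 0 0 0 0")

```text
time: 8.95
tcp_pos: [0.469, 0.0332, 0.337]
orientation: [2.064, 2.368, -0.001]
wrist_force: [-0.3, -0.6, -0.2]
width: 0.58
finger_force: 0.0
```

```bash
python3 st.py -162 1 80; python3 - <<'E'
from h import *
p,d,c=cap('wrist','wrist3.png'); W=world(d,c);p=p.astype(int)
q=np.array([.6277,.0563,.139]);c,s=np.cos(q[2]),np.sin(q[2])
L=np.stack([c*(W[...,0]-q[0])+s*(W[...,1]-q[1]),-s*(W[...,0]-q[0])+c*(W[...,1]-q[1]),W[...,2]],-1)*1000
m=(p.sum(-1)<150)&(abs(L[...,2]-84)<8)&(L[...,0]<-145)&(L[...,0]>-185)&(abs(L[...,1])<60)
print(m.sum(),np.percentile(L[m],[2,20,50,80,98],axis=0).round(1))
E
```

```text
t 8.95 tcp [0.469  0.0332 0.337 ] yaw_y_err_deg -0.13 zdir [-0.    -0.001 -1.   ] F [-0.3 -0.6 -0.2] w 0.58 ff 0.0 q [-0.81 -0.01  0.65  2.    0.01  1.15 -0.02]
grasp local mm [-160.4   -1.1  173. ]
units tool x,y,z: 0.08 -0.06 3.72
2082 [[-170.9  -46.4   83.2]
 [-168.1  -26.6   86.1]
 [-162.     5.    88. ]
 [-157.7   38.2   89. ]
 [-155.1   57.7   90.1]]
```

View pics/wrist3.png

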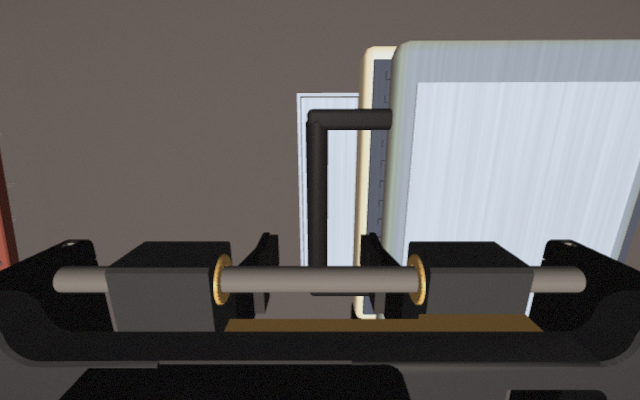

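The bar, at column 318, is centred between the fingers, at local x of about -162.5. I descend and grip.

Emit:
send_rows(moves="0.05 -0.1 0.4 0; 0 0 0.7 0; 0 0 0.8 0; 0 0 0.8 0; 0 0 0.7 0; 0 0 0.3 0; 0 0 0 0; 0 0 0 0")

```text
time: 9.67
tcp_pos: [0.4661, 0.0347, 0.2447]
orientation: [2.064, 2.369, -0.002]
wrist_force: [-0.7, -0.5, 0.6]
width: 0.58
finger_force: 0.0
```

Emit:
send_rows(moves="0 0 0 0; 0 0 0 0; 0 0 0 0; 0 0 0 0; 0 0 0 0; 0 0 0 0; 0 0 0 0; 0 0 0 0; 0 0 0 0", grip=1, newtons=20)

```text
time: 10.42
tcp_pos: [0.4665, 0.0351, 0.245]
orientation: [2.062, 2.369, 0.002]
wrist_force: [5.1, 1.3, -4.2]
width: 0.201
finger_force: 20.0
```

```bash
python3 st.py; python3 - <<'E'
import numpy as np
f=lambda a:np.array([-(280*np.cos(a)-6*np.sin(a)),280*np.sin(a)+6*np.cos(a)])
A=np.radians(np.arange(0,61,2.5)); P=np.array([f(a) for a in A])
for a,d,t in zip(np.degrees(A[1:]),np.diff(P,axis=0)/25,P[1:]-P[0]): print(a,'y %.2f z %.2f'%(d[0],-d[1]),'cum mm',t.round(1))
E
```

```text
t 10.42 tcp [0.4665 0.0351 0.245 ] yaw_y_err_deg -0.04 zdir [ 0.002  0.    -1.   ] F [ 5.1  1.3 -4.2] w 0.201 ff 20.0 q [-0.79  0.13  0.66  2.11 -0.1   0.94  0.07]
grasp local mm [-162.3    1.3   81. ]
2.5 y 0.02 z -0.49 cum mm [ 0.5 12.2]
5.0 y 0.04 z -0.49 cum mm [ 1.6 24.4]
7.499999999999999 y 0.06 z -0.48 cum mm [ 3.2 36.5]
10.0 y 0.08 z -0.48 cum mm [ 5.3 48.5]
12.5 y 0.11 z -0.48 cum mm [ 7.9 60.5]
14.999999999999998 y 0.13 z -0.47 cum mm [11.1 72.3]
17.5 y 0.15 z -0.47 cum mm [14.8 83.9]
20.0 y 0.17 z -0.46 cum mm [18.9 95.4]
22.5 y 0.19 z -0.45 cum mm [ 23.6 106.7]
25.0 y 0.21 z -0.44 cum mm [ 28.8 117.8]
27.5 y 0.23 z -0.43 cum mm [ 34.4 128.6]
29.999999999999996 y 0.24 z -0.42 cum mm [ 40.5 139.2]
32.5 y 0.26 z -0.41 cum mm [ 47.1 149.5]
35.0 y 0.28 z -0.40 cum mm [ 54.1 159.5]
37.5 y 0.30 z -0.39 cum mm [ 61.5 169.2]
40.0 y 0.31 z -0.37 cum mm [ 69.4 178.6]
42.5 y 0.33 z -0.36 cum mm [ 77.6 187.6]
45.0 y 0.35 z -0.35 cum mm [ 86.3 196.2]
47.5 y 0.36 z -0.33 cum mm [ 95.3 204.5]
50.0 y 0.37 z -0.31 cum mm [104.6 212.3]
52.50000000000001 y 0.39 z -0.30 cum mm [114.3 219.8]
55.0 y 0.40 z -0.28 cum mm [124.3 226.8]
57.5 y 0.41 z -0.26 cum mm [134.6 233.4]
59.99999999999999 y 0.42 z -0.24 cum mm [145.2 239.5]
```

Emit:
send_rows(moves="0 0.01 -0.25 0; 0 0.03 -0.5 0; 0 0.04 -0.5 0; 0 0.06 -0.5 0; 0 0.08 -0.48 0; 0 0.1 -0.48 0; 0 0.13 -0.47 0; 0 0.15 -0.47 0; 0 0.17 -0.46 0; 0 0 0 0")

```text
time: 11.25
tcp_pos: [0.4888, 0.0383, 0.3507]
orientation: [2.057, 2.363, 0.015]
wrist_force: [27.0, 3.5, -16.1]
width: 0.202
finger_force: 20.0
```

```bash
python3 st.py
```

```text
t 11.25 tcp [0.4888 0.0383 0.3507] yaw_y_err_deg -0.03 zdir [ 0.013  0.002 -1.   ] F [ 27.    3.5 -16.1] w 0.202 ff 20.0 q [-0.81  0.02  0.66  1.95 -0.02  1.16 -0.01]
grasp local mm [-137.9    1.4  186.7]
```

Emit:
send_rows(moves="0 0.12 0 0; 0 0.1 -0.2 0; 0 0.2 -0.45 0; 0 0.22 -0.44 0; 0 0.24 -0.43 0; 0 0.26 -0.42 0; 0 0.28 -0.41 0; 0 0.29 -0.4 0; 0 0.15 -0.2 0; 0 0 0 0", newtons=14)

```text
time: 12.08
tcp_pos: [0.5329, 0.0447, 0.4209]
orientation: [2.06, 2.367, 0.003]
wrist_force: [18.6, 2.5, -22.8]
width: 0.201
finger_force: 14.0
```

```bash
cat >> st.py <<'E'
    print('moment',np.round(arm.get_obs()['moment'],2)); x,z=gl[0]-118,gl[2]-74
    print('R',round(float(np.hypot(x,z)),1),'lid deg est',round(float(np.degrees(np.arctan2(z,-x))-1.23),1))
E
python3 st.py
```

```text
t 12.08 tcp [0.5329 0.0447 0.4209] yaw_y_err_deg -0.03 zdir [ 0.004 -0.001 -1.   ] F [ 18.6   2.5 -22.8] w 0.201 ff 14.0 q [-0.8   0.09  0.68  1.75 -0.05  1.32  0.03]
grasp local mm [-94.8   1.4 256.9]
moment [ 0.4  -4.07  0.01]
R 280.6 lid deg est 39.5
```

Emit:
send_rows(moves="0 0.15 0 0; 0 0.25 -0.2 0; 0 0.33 -0.35 0; 0 0.35 -0.34 0; 0 0.36 -0.32 0; 0 0.38 -0.31 0; 0 0.39 -0.29 0; 0 0.4 -0.27 0; 0 0.3 -0.18 0; 0 0 0 0")

```text
time: 12.92
tcp_pos: [0.6033, 0.0541, 0.479]
orientation: [-2.062, -2.369, 0.002]
wrist_force: [-9.5, 0.4, 10.0]
width: 0.199
finger_force: 14.0
```

```bash
python3 st.py
```

```text
t 12.92 tcp [0.6033 0.0541 0.479 ] yaw_y_err_deg -0.04 zdir [-0.002  0.    -1.   ] F [-9.5  0.4 10. ] w 0.199 ff 14.0 q [-0.73  0.25  0.7   1.49 -0.16  1.46  0.11]
grasp local mm [-24.8   1.2 315. ]
moment [ 0.06  1.92 -0.02]
R 280.1 lid deg est 58.1
```

Emit:
send_rows(moves="0 0.15 -0.15 0; 0 0.15 -0.13 0; 0 0 0 0; 0 0 0 0; 0 0 0 0; 0 0 0 0; 0 0 0 0; 0 0 0 0", newtons=18)

```text
time: 13.58
tcp_pos: [0.6106, 0.0552, 0.4839]
orientation: [-2.063, -2.369, 0.001]
wrist_force: [5.6, 0.3, -14.5]
width: 0.202
finger_force: 18.0
```

```bash
python3 st.py; python3 - <<'E'
from h import *
p,d,c=cap('side','side2.png');W=world(d,c);p2,d2,c2=cap('top','top2.png');W2=world(d2,c2);pw,dw,cw=cap('wrist');Ww=world(dw,cw);pw=pw.astype(int)
q=np.array([.6277,.0563,.139]);c,s=np.cos(q[2]),np.sin(q[2])
loc=lambda W:np.stack([c*(W[...,0]-q[0])+s*(W[...,1]-q[1]),-s*(W[...,0]-q[0])+c*(W[...,1]-q[1]),W[...,2]],-1)*1000
for n,WW in(('side',W),('top',W2)):
    L=loc(WW);m=(L[...,2]>130)&(L[...,2]<260)&(L[...,0]>-20)&(L[...,0]<105)&(abs(L[...,1])<120)
    P=L[m]; P=P[(P[:,1]<-50)|(P[:,1]>50)]
    if len(P)<50: print(n,len(P));continue
    # robust line z(x)
    l=cv2.fitLine(P[:,[0,2]].astype(np.float32),cv2.DIST_HUBER,0,.01,.01).ravel();print(n,len(P),'lid deg',np.degrees(np.arctan2(-l[1],l[0])) )
L=loc(W2);p2=p2.astype(int)
red=(p2[...,0]>150)&(p2[...,1]<70)&(p2[...,2]<70)&(abs(L[...,2]-84)<6)&(abs(L[...,1]+177)<25)
print('cap',L[red].mean(0).round(1) if red.any() else None)
v,u=np.mgrid[:400,:640]
for n,b in dict(mill=(425,460,170,202),can=(224,268,234,276),mug=(225,262,174,222)).items():
    m=(u>=b[0])&(u<=b[1])&(v>=b[2])&(v<=b[3])&(W2[...,2]>.03)
    z=np.nanmax(W2[...,2][m]); m&=W2[...,2]>z-.012; print(n,W2[m].mean(0).round(3))
print(arm.get_obs()['time'])
E
```

```text
t 13.58 tcp [0.6106 0.0552 0.4839] yaw_y_err_deg -0.05 zdir [-0.001 -0.    -1.   ] F [  5.6   0.3 -14.5] w 0.202 ff 18.0 q [-0.72  0.26  0.7   1.46 -0.17  1.48  0.12]
grasp local mm [-17.2   1.2 319.9]
moment [ 0.04 -0.95  0.01]
R 280.6 lid deg est 60.0
side 783 lid deg 60.11015
top 301 lid deg 59.79921
cap [ -45.  -178.    84.4]
mill [ 0.653 -0.284  0.18 ]
can [0.443 0.271 0.138]
mug [0.623 0.296 0.092]
13.7333
```

View pics/side2.png

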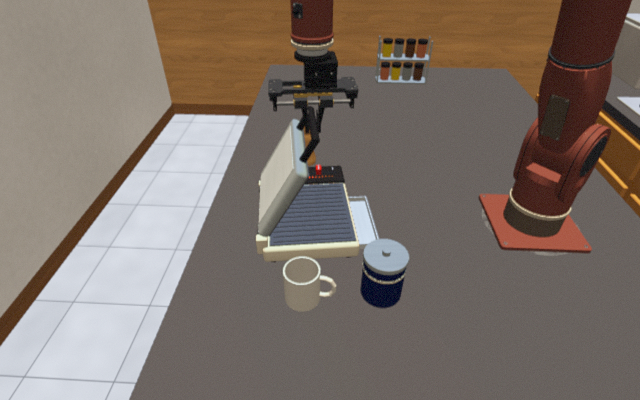

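The side view shows the lid held open by the bar at about (308,135), and the fits give 60 degrees. The cap is at the medium mark and the loose things have not moved.

```bash
python3 -c "
from workcell import finish_job
print(finish_job())"
```

```text
the job is handed in; nothing more can be done
None
```

The heat slider is at the medium mark, and I handed the job in with the arm still holding the lid by its bar at about 60 degrees; the mill, canister and mug stand where they were (the hand-in gave no verdict).

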